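# Slide the order pot to the yellow bay and scan the bay label

### The job

Slide the red pot with its two walnut knobs along the counter, without lifting or tipping it, out of the white ring and into the middle of the yellow ring. Then pick up the handheld scanner, aim its window level from in front at the centre of the barcode label on the yellow sign from about 10 cm away, hold it steady there for about two seconds, and lay (do not drop) the scanner back flat on its black mat. Leave the glass stopper and the white corner guard where they are.

Things in the scene. Friction and masses are not known exactly. Their poses are not given: they have to be found in the camera images.
- pot: open round red enamelled pot with straight walls, outside diameter 110 mm, 60 mm high, wall 4 mm, floor 5 mm thick, 0.3 to 0.55 kg; stands loose inside the white ring and slides on the steel deck. Origin: centre of its underside, z up; its yaw does not matter
- knob_a: walnut drawer knob, 30 mm diameter, 27 mm high, lying loose in the pot and to stay there. Origin: centre of its base
- knob_b: the second walnut drawer knob, the same
- white_bay: where the pot starts: flat white ring painted on the deck, 154 mm outer, 130 mm inner diameter. Origin: ring centre on the deck; +x points to its fixed sign, a white plate 84 mm wide on a 10 mm post 140 mm along +x (foot 36 x 60 mm, 6 high). The plate leans 45 degrees, facing -x and up, centre 120 mm, edges 97 and 143 mm above the deck
- yellow_bay: where the pot must go; the label to scan is on its sign: flat yellow ring painted on the deck, 154 mm outer, 130 mm inner diameter. Origin: ring centre on the deck; +x points to its fixed sign, a yellow plate 84 mm wide on a 10 mm post 140 mm along +x (foot 36 x 60 mm, 6 high). The plate leans 45 degrees, facing -x and up, centre 120 mm, edges 97 and 143 mm above the deck
- blue_bay: a spare place, not used; the pot may slide across it: flat blue ring painted on the deck, 154 mm outer, 130 mm inner diameter. Origin: ring centre on the deck; +x points to its fixed sign, a blue plate 84 mm wide on a 10 mm post 140 mm along +x (foot 36 x 60 mm, 6 high). The plate leans 45 degrees, facing -x and up, centre 120 mm, edges 97 and 143 mm above the deck
- yellow_bay_label (a point): centre of the white barcode label (70 mm wide, 48 mm along the slope) on the yellow sign, 140 mm along the bay's +x from the ring centre and 120 mm up; axes as the yellow bay's, so the place in front of it lies towards its -x
- scanner: straight handheld barcode scanner, 0.16 kg, lying flat on its mat: grey body 30 mm wide and 30 mm high, orange head 42 mm wide over the last 30 mm, 130 mm long in all. Origin: centre of its underside, near the centre of mass; +x runs along it to the window, +z up. Grip the grey body across its width at the origin, from above
- scanner_window (a point): centre of the scanner's window on the front of the orange head, 65 mm ahead of its origin and 15 mm above its underside; the beam leaves along +x of the scanner
- mat: fixed black rubber mat 160 x 100 mm, 3 mm thick, long side along its x. Origin: centre of its underside on the deck
- stopper: bystander: green glass bottle stopper standing on its head, 38 mm diameter, 52 mm high. Origin: centre of its underside
- guard: bystander: white nylon pallet corner guard, three 5 mm plates, 50 x 75 mm, 50 mm high. Origin: centre of its underside
Mind the look-alikes: they are no part of the job. Of the things that look like the pot, take the one that is farthest from the robot's base at the start.

How it is judged:
On the way, in this order (a step that is already met when the one before it is completed fails the run):
1. the pot has been slid into the yellow ring and stands still there, let go (horizontal distance between pot and yellow_bay below 0.014 m and angle between pot's own z axis and vertical below 0.1 rad and height (world z) of pot below 0.006 m and linear speed of pot below 0.02 m/s and contact force between each of the arm, the fingers and pot below 0.1 N), for 0.2 s.
2. the held scanner points at the yellow bay's label and is kept steady for a second, the pot still in the yellow ring (x of yellow_bay_label in the frame of scanner_window between 0.05 and 0.2 m and y of yellow_bay_label in the frame of scanner_window between -0.025 and 0.025 m and z of yellow_bay_label in the frame of scanner_window between -0.016 and 0.016 m and x of scanner_window in the frame of yellow_bay_label below 0 m and angle between the x axis of scanner and the x axis of yellow_bay, either way round below 0.7 rad and linear speed of scanner below 0.03 m/s and angular speed of scanner below 0.25 rad/s and contact force between the fingers and scanner above 0.5 N and horizontal distance between pot and yellow_bay below 0.014 m and angle between pot's own z axis and vertical below 0.1 rad and height (world z) of pot below 0.006 m), for 1 s.
At the end, for the whole second after the job is handed in: The pot stands upright on the deck at rest with its centre within 14 mm of the yellow ring's centre, both knobs in it; the scanner lies flat and at rest on its mat, its origin within 35 mm of the mat centre along the mat and 40 mm across it (horizontal distance between pot and yellow_bay below 0.014 m and angle between pot's own z axis and vertical below 0.1 rad and height (world z) of pot below 0.006 m and linear speed of each of pot, scanner below 0.02 m/s and horizontal distance between each of knob_a, knob_b and pot below 0.055 m and x of scanner in the frame of mat between -0.035 and 0.035 m and y of scanner in the frame of mat between -0.04 and 0.04 m and z of scanner in the frame of mat between -0.003 and 0.01 m and angle between scanner's own z axis and vertical below 0.12 rad); the robot touches nothing.
It fails at once if the pot lifted more than 6 mm off the deck or tipped by more than about 9 degrees (height (world z) of pot above 0.006 m or angle between pot's own z axis and vertical above 0.15 rad).
It fails at once if a knob out of the pot (horizontal distance between any of knob_a, knob_b and pot above 0.06 m).
It fails at once if the scanner dropped (falling free of the fingers faster than 0.5 m/s) (contact force between the fingers and scanner below 0.1 N and linear speed of scanner above 0.5 m/s).
It fails at once if the glass stopper moved by more than 20 mm or tipped (distance of stopper from where it was at the start of the episode above 0.02 m or angle between stopper's own z axis and vertical above 0.4 rad).
It fails at once if the corner guard moved by more than 20 mm (distance of guard from where it was at the start of the episode above 0.02 m).
It also fails if it takes over 72 s, if anything falls off the work surface, if the arm or the gripper's body presses on something with over 40 N, if the wrist force passes 120 N, or if a joint passes its speed limit or range.

### The arm

A 6-joint arm with a two-finger parallel gripper is mounted at the origin on the work surface. World frame = base frame: x ahead of the robot, y to its left, z up, the work surface at z = 0. Lengths are in m, angles in rad, forces in N, time in s.
With the tool pointing down it reaches from about 0.275 to 0.775 m from the base axis. Payload 14.6 kg.
Tool frame: the origin (TCP) lies on the centre line of the jaws, within the pads' length; the fingertips stand 25 mm ahead of it and the grasp point (between the pads) lies 6 mm ahead of it; z points along the fingers, y is the line along which they close (so a half turn about z gives the same grasp; the last joint's range is limited). The gripper opens to 85 mm and grips with 20 to 120 N. Pads are 22 mm wide; open, the fingers measure 114 mm over their backs; the gripper's body (76 mm by 85 mm) begins 54 mm behind the grasp point. The pads swing forward as they close: fully open they stand 13 mm farther back than shut.
Start: joints at [1.088, 0.263, -0.048, 1.259, 0, 1.415], TCP at [0.169, 0.497, 0.256] pointing down, gripper open.
Joint ranges: [-2.65, 2.65], [-0.89, 1.7], [-1.18, 1.37], [-2.13, 2.11], [-1.35, 1.29], [-3.14, 3.14]. Speed limits (rad/s): [1.89, 1.89, 2.57, 2.79, 3.14, 3.14].

### API

Orientations are given as a unit quaternion [x, y, z, w].
In Python, from plant import arm, optics, job, silhouettes, landmark_of gives the robot as it stands. The module is installed in compiled form; this text tells all that it offers.
- The arm moves only by the shell command python3 -m jog 'ROWS' [FORCE]. ROWS is a JSON object of lists of equal length, an entry for each row: "grip": the opening, from -1 (shut) to 1 (fully open); "offset": the shift along the world's x, y, z as a fraction of full scale, a list of three; "yaw": the turn about the world's z as a fraction of full scale. In form: {"grip": [grip, ...], "offset": [[x, y, z], ...], "yaw": [yaw, ...]}. A call has 1 to 5 rows; each row is the pose to reach, as a shift and turn from the pose commanded when the call began; what a row does not reach only later rows make up. Full scale, the value 1, is 100 mm for a shift and 0.5 rad for a turn. A row lasts 1/12 s, in which the tool goes at most 41.7 mm and 7.16 degrees, less where a joint would pass 70% of its speed; a pose out of reach is approached as far as the arm can. A call with a number of a shift or a turn outside -1 to 1 is refused whole. A call with a gripper value outside its range is refused whole. The fingers move at their own pace and stop on an object; FORCE is the grip in N (left out, the last holds). Time passes only in rows, so rows that repeat a pose let the fingers close. It gives the time, the measured TCP pose, the force, the opening and the grip force at its end, in the units of the state.
- arm.read_state(): the state, without advancing time (a new reading comes with each control period).
- optics.capture(name): name is "scene" or "top" or "wrist"; returns a dict with "image" (420x560x3 uint8, blue, green, red), "depth" (420x560 float32, m along the optical axis (not along the pixel's ray), 0 where there is no reading), "K" (3x3 intrinsics, pixels), "rvec" (rotation vector, rad) and "tvec" (3), from world to camera coordinates, as OpenCV has them. Camera axes: x right, y down, z forward; pixel columns grow to the right and rows downward; lengths in m; the calibration is good to about 2 mm. The wrist camera is an equidistant fisheye: a pixel r from the principal point sees the ray r / f radians off the axis. A picture is of the moment at which its call begins.
- job.finish_job(): hands the job in; it is judged then, once.
Trained networks look in the newest picture that a camera, given by its name, has taken for a name from the list of things; names that differ only in an ending like _2 or _b are one class to them, and where a whole thing is asked for, a point or a joint stands for the part that bears it (a point fixed in the world has none). Each returns a list of dicts, best first, with "p" (0 to 1); they miss things now and then, are a little off and sometimes report something else, mostly with a low value. They report only what shows in the picture. A call takes as long as a camera call. They do not tell look-alikes from the thing itself.
- silhouettes(name, camera): "mask" (420x560 bool, what is visible of it).
- landmark_of(name, camera): "at" ([x, y, z] in m, in the coordinates of the camera as it stood for that picture, good to about 4 mm: a listed point, or the origin of a listed thing).
The state is a dict: "time_s": time; "qpos": joint angles; "joint_vel": joint speeds; "tau": joint torques, N m; "tcp_pos": TCP position; "ee_rot": TCP orientation; "ft_force": force on the tool from outside, world axes, zero at the start; "wrist_torque": the same for the moment, N m; "gripper_width": finger opening in m; "finger_force": force on a finger pad.
Only numpy, scipy, OpenCV 4.12 (cv2) and the standard library are available. Lean on these libraries where they do the work, as an engineer would, in place of code of your own. Each camera call takes 0.05 s, during which the arm holds its last target. There are 200 camera calls.

## Working session

There is one attempt and no reset: what is moved stays moved. The work goes in short steps, Python scripts to look and compute and a shell command to move; the robot and the scene stay as the last step left them, time stands still between calls to the robot, and variables do not carry over. Pictures are saved under pics/ and viewed, at most 10 in all, crops included, and the job is handed in when it is done.

```bash
mkdir -p pics; cat > h.py <<'E'
import numpy as np, cv2
from plant import arm, optics, job, silhouettes, landmark_of
def cap(n,save=None):
    c=optics.capture(n)
    if save: cv2.imwrite('pics/'+save,c['image'])
    return c
def Rt(c): return cv2.Rodrigues(np.array(c['rvec'],float))[0],np.array(c['tvec'],float).ravel()
def c2w(c,p):
    R,t=Rt(c); return R.T@(np.array(p,float)-t)
def w2p(c,P):
    R,t=Rt(c); q=R@np.array(P,float)+t; q=c['K']@q; return q[:2]/q[2]
def cloud(c):
    d=c['depth']; v,u=np.mgrid[:d.shape[0],:d.shape[1]]; K=c['K']
    X=np.stack([(u-K[0,2])/K[0,0]*d,(v-K[1,2])/K[1,1]*d,d],-1)
    R,t=Rt(c); W=(X-t)@R; W[d==0]=np.nan; return W
E
python3 - <<'E'
from h import *
np.set_printoptions(precision=3,suppress=True)
for cam in ['top','scene']:
    c=cap(cam,cam+'0.png'); W=cloud(c)
    print(cam,Rt(c)[0].T@-Rt(c)[1])
    for n in ['pot','knob_a','white_bay','yellow_bay','blue_bay','yellow_bay_label','scanner','scanner_window','mat','stopper','guard']:
        L=landmark_of(n,cam); S=silhouettes(n,cam)
        for l in L[:3]: print(n,round(l['p'],2),c2w(c,l['at']),w2p(c,c2w(c,l['at'])).round())
        for s in S[:3]:
            m=s['mask']; v,u=np.where(m); print('   mask',round(s['p'],2),m.sum(),u.mean().round(),v.mean().round(),np.nanmedian(W[m],0))
print(arm.read_state())
E
```

```text
top [ 0.341 -0.052  1.17 ]
pot 0.68 [ 0.43  -0.343  0.001] [396. 252.]
pot 0.62 [ 0.619 -0.223 -0.001] [344. 173.]
pot 0.62 [ 0.301 -0.215  0.002] [342. 308.]
   mask 0.82 2150 344.0 310.0 [ 0.297 -0.219  0.006]
   mask 0.65 2110 400.0 252.0 [ 0.429 -0.351  0.007]
   mask 0.56 1589 346.0 168.0 [ 0.628 -0.227  0.008]
knob_a 0.6 [ 0.596 -0.206  0.003] [337. 182.]
knob_a 0.59 [ 0.64  -0.243  0.004] [352. 165.]
   mask 0.65 117 339.0 179.0 [ 0.599 -0.207  0.03 ]
   mask 0.4 94 353.0 164.0 [ 0.635 -0.241  0.03 ]
   mask 0.81 2166 346.0 133.0 [ 0.75  -0.218  0.005]
yellow_bay 0.86 [0.627 0.209 0.004] [165. 167.]
yellow_bay 0.47 [0.435 0.016 0.004] [243. 248.]
   mask 0.21 111 338.0 179.0 [ 0.598 -0.204  0.03 ]
blue_bay 0.62 [ 0.62   0.006 -0.002] [249. 172.]
   mask 0.61 4326 248.0 153.0 [0.641 0.01  0.002]
yellow_bay_label 0.62 [0.761 0.191 0.122] [166.  96.]
   mask 0.82 4199 167.0 149.0 [0.648 0.2   0.002]
scanner 0.77 [0.439 0.016 0.004] [243. 246.]
scanner 0.52 [0.5   0.023 0.018] [240. 219.]
   mask 0.58 844 243.0 246.0 [0.439 0.015 0.032]
scanner_window 0.68 [0.498 0.023 0.015] [240
[... 1772 characters left out ...]
25 [0.43  0.021 0.001] [303. 185.]
   mask 0.56 210 217.0 188.0 [ 0.448 -0.194  0.017]
   mask 0.39 4079 304.0 266.0 [ 0.645  0.011 -0.   ]
guard 0.77 [ 0.447  0.188 -0.004] [369. 190.]
   mask 0.96 604 372.0 190.0 [0.473 0.189 0.019]
{'time_s': 2.3, 'qpos': array([ 1.088,  0.263, -0.048,  1.259,  0.   ,  1.416]), 'joint_vel': array([-0.001,  0.   , -0.   , -0.001, -0.001, -0.   ]), 'tau': array([ -0.004, -63.743,  38.477,   0.001,  -0.   ,  -0.   ]), 'tcp_pos': array([0.169, 0.497, 0.256]), 'ee_rot': array([ 0.163,  0.987, -0.   , -0.   ]), 'ft_force': array([-0.627, -0.432,  0.976]), 'wrist_torque': array([-0.072,  0.028,  0.009]), 'finger_force': 0.0, 'gripper_width': 0.08521066543895922}
```

```bash
python3 -c "
import cv2,numpy as np
a=cv2.imread('pics/top0.png');b=cv2.imread('pics/scene0.png')
print(a.shape)"
```

```text
(420, 560, 3)
```

View pics/top0.png

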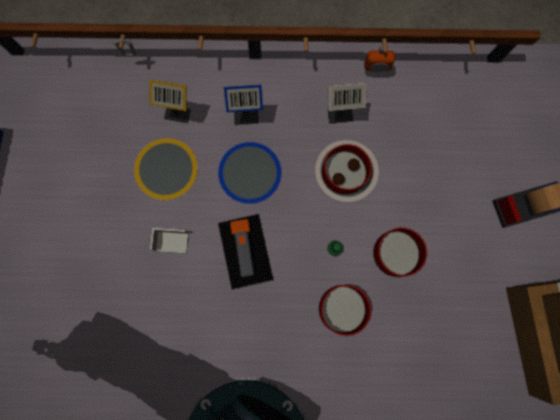

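View pics/scene0.png

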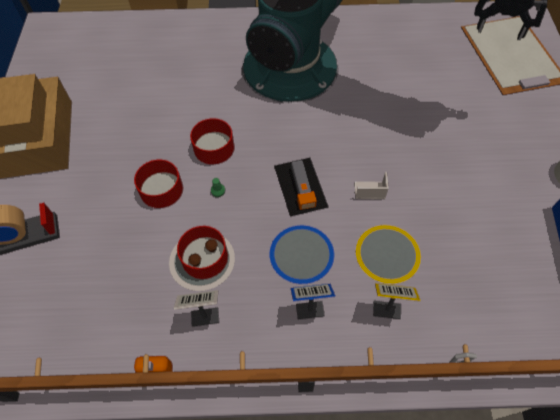

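The things that look like the pot, in the top view, are at (346,168), (400,252) and (345,310). The one at (346,168) fits: it's farthest from the base (0.66 m against 0.55 and 0.37 m), stands in the white ring and holds the two knobs. Next I'll confirm that in a crop and refine the measurements.

```bash
python3 - <<'E'
from h import *
from scipy.optimize import least_squares
np.set_printoptions(precision=4,suppress=True)
def plane(c,u,v,z):
    R,t=Rt(c); C=-R.T@t; d=(np.linalg.inv(c['K'])@np.stack([u,v,np.ones(len(u))])).T@R
    return (C+d*((z-C[2])/d[:,2])[:,None])[:,:2]
def circ(P,r,x0):
    f=least_squares(lambda x:np.hypot(*(P-x).T)-r,x0,loss='soft_l1',f_scale=.003); return f.x,np.sqrt(np.mean(f.fun**2))
for cam in ['top','scene']:
    c=cap(cam); W=cloud(c); hsv=cv2.cvtColor(c['image'],cv2.COLOR_BGR2HSV); H,S,V=cv2.split(hsv)
    near=lambda x,y,r:np.hypot(W[...,0]-x,W[...,1]-y)<r
    m=(H>18)&(H<35)&(S>120)&near(.627,.208,.09)&(W[...,2]<.02); v,u=np.where(m)
    print(cam,'yellow ring',m.sum(),circ(plane(c,u,v,0),.071,[.627,.208]))
    Wt=W[near(.62,-.222,.075)&(W[...,2]>.054)&(W[...,2]<.068)]
    print(' rim',len(Wt),circ(Wt[:,:2],.053,[.62,-.222]),np.median(Wt[:,2]))
    m=(W[...,2]>.09)&(W[...,2]<.15)&near(.761,.19,.07); P=W[m]; print(' plate',len(P),P.min(0),P.max(0),(P.min(0)+P.max(0))/2, )
    a=P-P.mean(0); n=np.linalg.svd(a,full_matrices=0)[2][2]; print(' normal',n,'yaw',np.arctan2(n[1]/n[0],1))
    m=(W[...,2]>.024)&(W[...,2]<.04)&near(.437,.016,.09); P=W[m][:,:2]
    r=cv2.minAreaRect((P*1000).astype(np.float32)); print(' scanner',r)
    g=P-P.mean(0); e=np.linalg.svd(g,full_matrices=0)[2][0]; print(' axis',P.mean(0),np.arctan2(e[1]/e[0],1))
    m=(V<50)&near(.43,.012,.11)&(W[...,2]<.05); n,l,st,_=cv2.connectedComponentsWithStats(m.astype(np.uint8)); k=1+np.argmax(st[1:,4]); v,u=np.where(l==k)
    print(' mat',cv2.minAreaRect((plane(c,u,v,.003)*1000).astype(np.float32)))
    for n in ['knob_a','stopper']:
        for l in landmark_of(n,cam)[:2]: print(n,l['p'],c2w(c,l['at']))
    for n in ['scanner','scanner_window','mat','yellow_bay_label','yellow_bay']:
        for l in landmark_of(n,cam)[:1]: print(n,l['p'],c2w(c,l['at']))
    if cam=='top': cv2.imwrite('pics/crop.png',cv2.resize(c['image'][120:350,290:450],None,fx=2.5,fy=2.5,interpolation=cv2.INTER_CUBIC))
E
```

```text
top yellow ring 946 (array([0.6248, 0.2094]), np.float64(0.0037434102634158416))
 rim 292 (array([ 0.6205, -0.2225]), np.float64(0.0013543464749275495)) 0.058980100533539685
 plate 937 [0.7353 0.1429 0.0933] [0.7918 0.2305 0.1428] [0.7635 0.1867 0.1181]
 normal [ 0.6961 -0.1086 -0.7097] yaw -0.1548060403477022
 scanner ((433.4219055175781, 15.235406875610352), (130.31822204589844, 41.74254608154297), 9.807235717773438)
 axis [0.4366 0.0152] 0.1764021285196938
 mat ((428.4683837890625, 11.31292724609375), (158.8046417236328, 98.74968719482422), 13.619601249694824)
knob_a 0.7 [ 0.6372 -0.2471  0.004 ]
knob_a 0.5 [ 0.5963 -0.2066  0.0013]
stopper 0.6 [ 0.44   -0.1977 -0.0098]
stopper 0.49 [0.4357 0.0151 0.0015]
scanner 0.95 [0.4384 0.0138 0.0034]
scanner_window 0.65 [0.4988 0.0237 0.0157]
mat 0.72 [ 0.4295  0.0128 -0.0031]
yellow_bay_label 0.62 [0.7646 0.19   0.1222]
scene yellow ring 876 (array([0.6258, 0.2106]), np.float64(0.0035631863588228424))
 rim 288 (array([ 0.6244, -0.2206]), np.float64(0.001460957015518892)) 0.05740528933055512
 plate 563 [0.7388 0.1436 0.0949] [0.7943 0.2321 0.1425] [0.7666 0.1879 0.1187]
 normal [-0.6867  0.1038  0.7195] yaw -0.15000400340501005
 scanner ((438.1822509765625, 14.146684646606445), (131.36965942382812, 41.487003326416016), 13.732478141784668)
 axis [0.4452 0.0177] 0.17737550368453628
 mat ((431.51446533203125, 12.194656372070312), (156.28652954101562, 96.95465087890625), 13.34588623046875)
knob_a 0.58 [ 0.6339 -0.2355  0.006 ]
knob_a 0.57 [ 0.6018 -0.2041  0.0085]
scanner 0.73 [ 0.433   0.0182 -0.001 ]
scanner_window 0.7 [0.5    0.0271 0.0162]
mat 0.86 [0.4275 0.0123 0.0012]
yellow_bay_label 0.64 [0.7605 0.1889 0.118 ]
yellow_bay 0.94 [0.6243 0.211  0.0017]
```

View pics/crop.png

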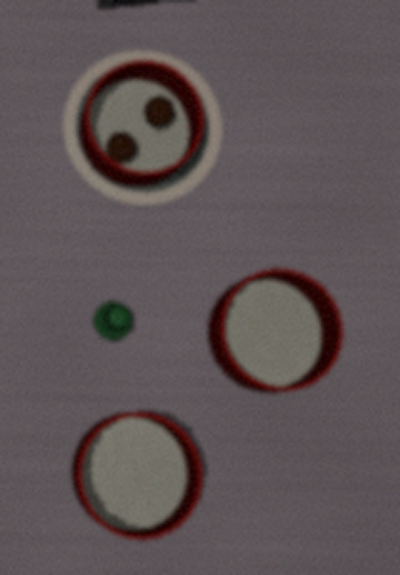

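The crop shows the pot with both knobs at about (143,123), inside the white ring. The other two at (277,330) and (138,473) are empty and closer to the robot, so the first is confirmed. I'll move over its wall on the -x/-y side, square to the line of the knobs.

```bash
for i in 1; do
python3 -m jog '{"grip":[-0.2,-0.2,-0.2],"offset":[[0.18,-0.33,0],[0.36,-0.66,0],[0.55,-1,0]],"yaw":[-0.1,-0.2,-0.2]}' 30 >/dev/null
python3 -m jog '{"grip":[-0.2,-0.2,-0.2],"offset":[[0.18,-0.33,0],[0.36,-0.66,0],[0.55,-1,0]],"yaw":[-0.1,-0.2,-0.2]}' >/dev/null
python3 -m jog '{"grip":[-0.2,-0.2,-0.2],"offset":[[0.18,-0.33,0],[0.36,-0.66,0],[0.55,-1,0]],"yaw":[-0.1,-0.2,-0.2]}' >/dev/null
python3 -m jog '{"grip":[-0.2,-0.2,-0.2],"offset":[[0.18,-0.33,0],[0.36,-0.66,0],[0.55,-1,0]],"yaw":[-0.1,-0.2,-0.2]}'
python3 -m jog '{"grip":[-0.2,-0.2,-0.2],"offset":[[0.18,-0.33,0],[0.36,-0.66,0],[0.55,-1,0]],"yaw":[0,0,0]}' >/dev/null
python3 -m jog '{"grip":[-0.2,-0.2,-0.2],"offset":[[0.18,-0.33,0],[0.36,-0.66,0],[0.55,-1,0]],"yaw":[0,0,0]}' >/dev/null
python3 -m jog '{"grip":[-0.2,-0.2,-0.2],"offset":[[0.18,-0.33,0],[0.36,-0.66,0],[0.55,-1,0]],"yaw":[0,0,0]}' >/dev/null
python3 -m jog '{"grip":[-0.2,-0.2,-0.2,-0.2,-0.2],"offset":[[0.16,-0.3,0],[0.33,-0.58,0],[0.33,-0.58,-0.3],[0.33,-0.58,-0.6],[0.33,-0.58,-1]],"yaw":[0,0,0,0,0]}'
done
```

```text
time_s: 4.1
tcp_pos: [0.3894, 0.0952, 0.2565]
ee_rot: [0.357, 0.934, 0.0, 0.0]
ft_force: [1.1, 0.9, 0.5]
gripper_width: 0.0338
finger_force: 0.0
time_s: 5.27
tcp_pos: [0.5881, -0.2621, 0.1564]
ee_rot: [0.356, 0.934, -0.0, 0.002]
ft_force: [1.3, -0.4, -0.6]
gripper_width: 0.0341
finger_force: 0.0
```

```bash
python3 -m jog '{"grip":[-0.2,-0.2,-0.2,-0.2,-0.2],"offset":[[0,0,-0.25],[0,0,-0.5],[0,0,-0.75],[0,0,-0.9],[0,0,-1]],"yaw":[0,0,0,0,0]}'
python3 -m jog '{"grip":[-0.2,-0.2,-0.2],"offset":[[-0.01,0.01,-0.06],[-0.01,0.01,-0.06],[-0.01,0.01,-0.06]],"yaw":[0,0,0]}'
python3 - <<'E'
from h import *
c=cap('wrist','w1.png')
cv2.imwrite('pics/w1.png',np.hstack([c['image'][:, :],])) 
E
```

```text
time_s: 5.68
tcp_pos: [0.5863, -0.2605, 0.0543]
ee_rot: [0.356, 0.935, 0.0, -0.001]
ft_force: [-0.6, -0.2, 0.5]
gripper_width: 0.0343
finger_force: 0.0
time_s: 5.93
tcp_pos: [0.5863, -0.2601, 0.0509]
ee_rot: [0.356, 0.935, -0.0, 0.0]
ft_force: [-0.5, -0.5, -0.1]
gripper_width: 0.0341
finger_force: 0.0
```

View pics/w1.png

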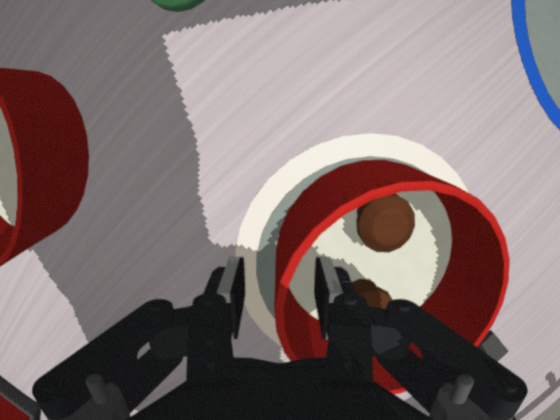

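The wrist view shows the wall at (285,290), between the outer finger (232,300) and the inner one (328,290). Both knobs, at (385,222) and (367,292), are clear of the fingers. Closing now.

```bash
python3 -m jog '{"grip":[-0.4,-0.6,-0.7,-0.8,-0.9],"offset":[[0,0,0],[0,0,0],[0,0,0],[0,0,0],[0,0,0]],"yaw":[0,0,0,0,0]}' 25
python3 -m jog '{"grip":[-1,-1,-1,-1],"offset":[[0,0,0],[0,0,0],[0,0,0],[0,0,0]],"yaw":[0,0,0,0]}'
cat >> h.py <<'E'
from scipy.optimize import least_squares
def rim(cam,x,y,r=.085):
    c=cap(cam); W=cloud(c); hsv=cv2.cvtColor(c['image'],cv2.COLOR_BGR2HSV)
    red=((hsv[...,0]<8)|(hsv[...,0]>172))&(hsv[...,1]>120)
    m=red&(np.hypot(W[...,0]-x,W[...,1]-y)<r)&(W[...,2]>.05)&(W[...,2]<.07); P=W[m]
    f=least_squares(lambda q:np.hypot(*(P[:,:2]-q).T)-.053,[x,y],loss='soft_l1',f_scale=.002)
    A=np.c_[P[:,:2]-f.x,np.ones(len(P))]; s=np.linalg.lstsq(A,P[:,2],rcond=None)[0]
    return cam,len(P),f.x.round(4),'slope/h',s.round(3)
E
python3 -c "
from h import *
print(rim('top',.622,-.22),rim('scene',.622,-.22))"
```

```text
time_s: 6.4
tcp_pos: [0.5863, -0.2601, 0.0506]
ee_rot: [0.356, 0.934, -0.0, 0.0]
ft_force: [2.7, -0.4, -0.8]
gripper_width: 0.0045
finger_force: 5.7
time_s: 6.73
tcp_pos: [0.5863, -0.2601, 0.0506]
ee_rot: [0.356, 0.935, -0.0, 0.0]
ft_force: [0.1, -0.5, 4.6]
gripper_width: 0.0036
finger_force: 26.7
('top', 93, array([ 0.6172, -0.221 ]), 'slope/h', array([0.019, 0.044, 0.056])) ('scene', 307, array([ 0.6219, -0.2193]), 'slope/h', array([ 0.004, -0.001,  0.056]))
```

```bash
python3 -m jog '{"grip":[-1,-1,-1,-1,-1],"offset":[[0,0.03,0],[0,0.1,0],[0,0.2,0],[0,0.3,0],[0,0.41,0]],"yaw":[0,0,0,0,0]}'
python3 -m jog '{"grip":[-1,-1,-1,-1,-1],"offset":[[0,0.12,0],[0,0.24,0],[0,0.36,0],[0,0.48,0],[0.01,0.6,0]],"yaw":[0,0,0,0,0]}'
python3 -m jog '{"grip":[-1,-1,-1,-1,-1],"offset":[[0,0.12,0],[0,0.24,0],[0,0.36,0],[0,0.48,0],[0.01,0.6,0]],"yaw":[0,0,0,0,0]}'
python3 -c "
from h import *
print(rim('scene',.624,-.06))"
```

```text
time_s: 7.25
tcp_pos: [0.5862, -0.2194, 0.0506]
ee_rot: [0.356, 0.934, -0.001, 0.001]
ft_force: [-0.6, -5.1, 5.7]
gripper_width: 0.0039
finger_force: 26.7
time_s: 7.67
tcp_pos: [0.587, -0.159, 0.0506]
ee_rot: [0.356, 0.934, -0.001, 0.0]
ft_force: [-0.5, -5.9, 5.1]
gripper_width: 0.0036
finger_force: 26.7
time_s: 8.08
tcp_pos: [0.588, -0.0989, 0.0506]
ee_rot: [0.356, 0.934, -0.001, 0.0]
ft_force: [0.1, -4.9, 5.9]
gripper_width: 0.0038
finger_force: 26.8
('scene', 288, array([ 0.6239, -0.0588]), 'slope/h', array([ 0.004, -0.005,  0.056]))
```

```bash
python3 -m jog '{"grip":[-1,-1,-1,-1,-1],"offset":[[0,0.12,0],[0,0.24,0],[0,0.36,0],[0,0.48,0],[0.01,0.6,0]],"yaw":[0,0,0,0,0]}' >/dev/null
python3 -m jog '{"grip":[-1,-1,-1,-1,-1],"offset":[[0,0.12,0],[0,0.24,0],[0,0.36,0],[0,0.48,0],[0.01,0.6,0]],"yaw":[0,0,0,0,0]}' 
python3 -m jog '{"grip":[-1,-1,-1,-1,-1],"offset":[[0,0.12,0],[0,0.24,0],[0,0.36,0],[0,0.48,0],[0,0.6,0]],"yaw":[0,0,0,0,0]}' >/dev/null
python3 -m jog '{"grip":[-1,-1,-1,-1,-1],"offset":[[0,0.12,0],[0,0.24,0],[0,0.36,0],[0,0.48,0],[0,0.6,0]],"yaw":[0,0,0,0,0]}' 
python3 -m jog '{"grip":[-1,-1,-1,-1,-1],"offset":[[0,0.1,0],[0,0.18,0],[0,0.24,0],[0,0.28,0],[0,0.3,0]],"yaw":[0,0,0,0,0]}' 
python3 -c "
from h import *
print(rim('scene',.6255,.21),rim('top',.6255,.21))
cap('wrist','w2.png')"
```

```text
time_s: 8.97
tcp_pos: [0.59, 0.021, 0.0506]
ee_rot: [0.356, 0.934, -0.001, 0.0]
ft_force: [0.1, -5.3, 6.9]
gripper_width: 0.0038
finger_force: 27.0
time_s: 9.8
tcp_pos: [0.5901, 0.141, 0.0506]
ee_rot: [0.356, 0.934, -0.001, 0.0]
ft_force: [0.6, -7.8, 7.1]
gripper_width: 0.0039
finger_force: 27.1
time_s: 10.22
tcp_pos: [0.5901, 0.1709, 0.0506]
ee_rot: [0.356, 0.934, -0.001, 0.0]
ft_force: [0.4, -6.7, 7.9]
gripper_width: 0.0034
finger_force: 27.2
('scene', 282, array([0.6258, 0.2102]), 'slope/h', array([-0.004, -0.005,  0.057])) ('top', 7, array([0.6205, 0.2072]), 'slope/h', array([0.133, 0.458, 0.075]))
```

View pics/w2.png

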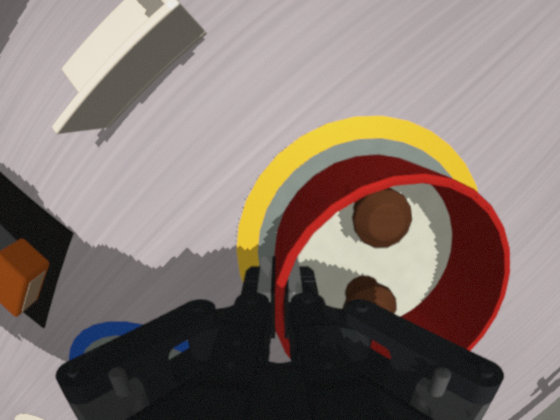

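The pot (rim centred about (393,270)) stands inside the yellow ring with both knobs in it, at (382,217) and (370,298). I'll open a little, go straight up, then check.

```bash
python3 -m jog '{"grip":[-0.8,-0.7,-0.6,-0.5,-0.5],"offset":[[0,0,0],[0,0,0],[0,0,0],[0,0,0],[0,0,0]],"yaw":[0,0,0,0,0]}'
python3 -m jog '{"grip":[-0.5,-0.5,-0.5,-0.5,-0.5],"offset":[[0,0,0.1],[0,0,0.3],[0,0,0.5],[0,0,0.7],[0,0,1]],"yaw":[0,0,0,0,0]}'
python3 -m jog '{"grip":[-0.3,-0.2,-0.1,0,0],"offset":[[-0.1,-0.2,0.1],[-0.4,-0.5,0.1],[-0.7,-0.7,0.1],[-1,-1,0.1],[-1,-1,0.1]],"yaw":[0.2,0.4,0.6,0.8,1]}'
python3 - <<'E'
from h import *
np.set_printoptions(precision=4,suppress=True)
print(rim('scene',.6255,.21),rim('top',.6255,.21))
for cam in ['scene','top']:
    c=cap(cam)
    for n in ['pot','yellow_bay','scanner','scanner_window','mat']:
        for l in landmark_of(n,cam)[:1]: print(cam,n,round(l['p'],2),c2w(c,l['at']))
E
```

```text
time_s: 10.78
tcp_pos: [0.5899, 0.1711, 0.0501]
ee_rot: [0.356, 0.935, -0.0, -0.0]
ft_force: [0.1, 0.4, -0.4]
gripper_width: 0.0214
finger_force: 0.0
time_s: 11.2
tcp_pos: [0.5892, 0.1709, 0.1507]
ee_rot: [0.356, 0.935, -0.001, -0.001]
ft_force: [0.3, -0.4, -0.0]
gripper_width: 0.0214
finger_force: 0.0
time_s: 11.62
tcp_pos: [0.4849, 0.0684, 0.1608]
ee_rot: [0.112, 0.994, -0.001, -0.001]
ft_force: [2.2, 1.2, 0.8]
gripper_width: 0.043
finger_force: 0.0
('scene', 342, array([0.6261, 0.2106]), 'slope/h', array([ 0.009, -0.002,  0.056])) ('top', 0, array([0.6255, 0.21  ]), 'slope/h', array([0., 0., 0.]))
scene pot 0.81 [ 0.4285 -0.3434 -0.0014]
scene yellow_bay 0.34 [ 0.6287 -0.2317 -0.0025]
scene scanner 0.82 [ 0.4338  0.015  -0.0016]
scene scanner_window 0.89 [0.4994 0.0265 0.0165]
scene mat 0.92 [ 0.4324  0.0126 -0.001 ]
top pot 0.72 [ 0.2946 -0.2175 -0.0001]
top yellow_bay 0.32 [ 0.6323 -0.2316  0.0025]
top scanner 0.7 [0.4352 0.0173 0.0027]
top scanner_window 0.98 [0.4995 0.0252 0.0169]
top mat 0.65 [ 0.4321  0.0149 -0.0037]
```

```bash
python3 -m jog '{"grip":[0,0,0,0,0],"offset":[[-0.25,-0.25,0],[-0.54,-0.55,0],[-0.54,-0.55,0],[-0.54,-0.55,0],[-0.54,-0.55,0]],"yaw":[0.2,0.4,0.6,0.79,0.79]}'
python3 -m jog '{"grip":[0,0,0,0,0],"offset":[[0,0,-0.2],[0,0,-0.5],[0,0,-0.8],[0,0,-0.8],[0,0,-0.8]],"yaw":[0,0,0,0,0]}'
python3 - <<'E'
from h import *
cap('wrist','w3.png'); s=arm.read_state(); print(s['tcp_pos'],s['ee_rot'])
x,y=s['ee_rot'][:2]; print(np.arctan2(2*y*y-1,2*x*y))
E
```

```text
time_s: 12.73
tcp_pos: [0.4359, 0.0156, 0.1605]
ee_rot: [-0.085, 0.996, -0.0, 0.0]
ft_force: [-0.1, -0.2, -0.2]
gripper_width: 0.043
finger_force: 0.0
time_s: 13.15
tcp_pos: [0.4354, 0.0164, 0.08]
ee_rot: [-0.083, 0.997, 0.0, -0.001]
ft_force: [-0.2, 0.5, 0.8]
gripper_width: 0.043
finger_force: 0.0
[0.43632257 0.01619069 0.0810741 ] [-8.28412766e-02  9.96562738e-01  4.49342274e-05 -1.71849226e-04]
1.7366689797117103
```

View pics/w3.png

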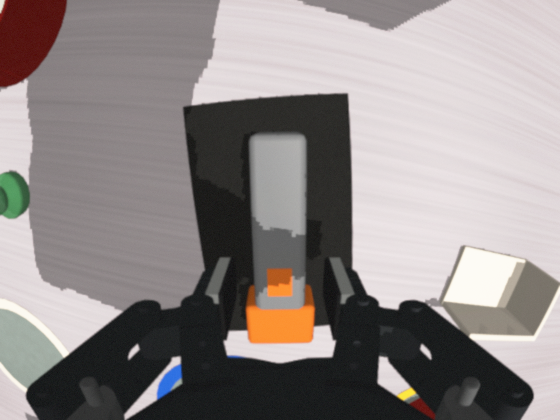

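The scanner lies on the mat between the fingers. Its body axis is at column 278, the jaw centre is at about 280, and the two are parallel. I'll go down and grip.

```bash
python3 -m jog '{"grip":[0,0,0,0,0],"offset":[[0,0,-0.15],[0,0,-0.3],[0,0,-0.42],[0,0,-0.49],[0,0,-0.49]],"yaw":[0,0,0,0,0]}'
python3 -m jog '{"grip":[-0.15,-0.25,-0.35,-0.5,-0.5],"offset":[[0,0,0],[0,0,0],[0,0,0],[0,0,0],[0,0,0]],"yaw":[0,0,0,0,0]}' 40
python3 -m jog '{"grip":[-0.6,-0.6,-0.6,-0.6],"offset":[[0,0,0],[0,0,0],[0,0,0],[0,0,0]],"yaw":[0,0,0,0]}'
```

```text
time_s: 13.62
tcp_pos: [0.4364, 0.0161, 0.0316]
ee_rot: [-0.083, 0.997, -0.0, 0.0]
ft_force: [-0.4, -0.5, 0.2]
gripper_width: 0.0423
finger_force: 0.0
time_s: 14.03
tcp_pos: [0.4367, 0.016, 0.0324]
ee_rot: [-0.084, 0.997, -0.0, 0.001]
ft_force: [-1.8, -0.0, 10.1]
gripper_width: 0.0292
finger_force: 39.5
time_s: 14.37
tcp_pos: [0.4368, 0.016, 0.0324]
ee_rot: [-0.084, 0.997, -0.0, 0.001]
ft_force: [-2.2, -0.1, 9.6]
gripper_width: 0.0296
finger_force: 39.5
```

```bash
python3 -m jog '{"grip":[-0.6,-0.6,-0.6,-0.6,-0.6],"offset":[[0,0,0.1],[0,0,0.3],[0,0,0.6],[0,0,0.85],[0,0,1]],"yaw":[0,0,0,0,0]}'
python3 -m jog '{"grip":[-0.6,-0.6,-0.6,-0.6,-0.6],"offset":[[0.1,0.1,0.02],[0.3,0.3,0.02],[0.5,0.5,0.02],[0.7,0.7,0.02],[0.8,0.98,0.02]],"yaw":[-0.1,-0.2,-0.3,-0.45,-0.63]}' >/dev/null
python3 -m jog '{"grip":[-0.6,-0.6,-0.6,-0.6,-0.6],"offset":[[0.2,0.2,0],[0.4,0.4,0],[0.6,0.6,0],[0.75,0.85,0],[0.85,1,0]],"yaw":[0,0,0,0,0]}'
python3 -m jog '{"grip":[-0.6,-0.6,-0.6],"offset":[[0,0,0],[0,0,0],[0,0,0]],"yaw":[0,0,0]}'
python3 - <<'E'
from h import *
np.set_printoptions(precision=4,suppress=True)
s=arm.read_state(); x,y=s['ee_rot'][:2]; print(s['tcp_pos'],np.arctan2(2*y*y-1,2*x*y)-np.pi/2)
c=cap('scene','s2.png')
cv2.imwrite('pics/s2c.png',cv2.resize(c['image'][120:340,260:480],None,fx=2.7,fy=2.7,interpolation=cv2.INTER_CUBIC))
for cam in ['scene','top']:
    if cam=='top': c=cap(cam)
    for n in ['scanner','scanner_window','yellow_bay_label']:
        for l in landmark_of(n,cam)[:1]: print(cam,n,round(l['p'],2),c2w(c,l['at']))
print(rim('scene',.6255,.21))
E
```

```text
time_s: 14.78
tcp_pos: [0.4367, 0.016, 0.1344]
ee_rot: [-0.083, 0.997, -0.0, 0.002]
ft_force: [0.8, 0.0, -1.8]
gripper_width: 0.0294
finger_force: 40.5
time_s: 15.62
tcp_pos: [0.6022, 0.2161, 0.1338]
ee_rot: [0.074, 0.997, 0.0, 0.0]
ft_force: [-0.2, 0.2, -1.5]
gripper_width: 0.0292
finger_force: 40.5
time_s: 15.87
tcp_pos: [0.6006, 0.2137, 0.1336]
ee_rot: [0.074, 0.997, -0.0, -0.0]
ft_force: [0.2, -0.9, -2.2]
gripper_width: 0.029
finger_force: 40.5
[0.6006 0.2137 0.1336] -0.14782256512773229
scene scanner 0.64 [0.597  0.2174 0.0987]
scene scanner_window 0.97 [0.6654 0.2049 0.1163]
scene yellow_bay_label 0.87 [0.7644 0.1898 0.1182]
top scanner 0.76 [0.6    0.2126 0.1025]
top scanner_window 0.55 [0.6678 0.2013 0.1205]
top yellow_bay_label 0.93 [0.7644 0.1897 0.1224]
('scene', 277, array([0.6263, 0.2106]), 'slope/h', array([0.003, 0.   , 0.057]))
```

View pics/s2c.png

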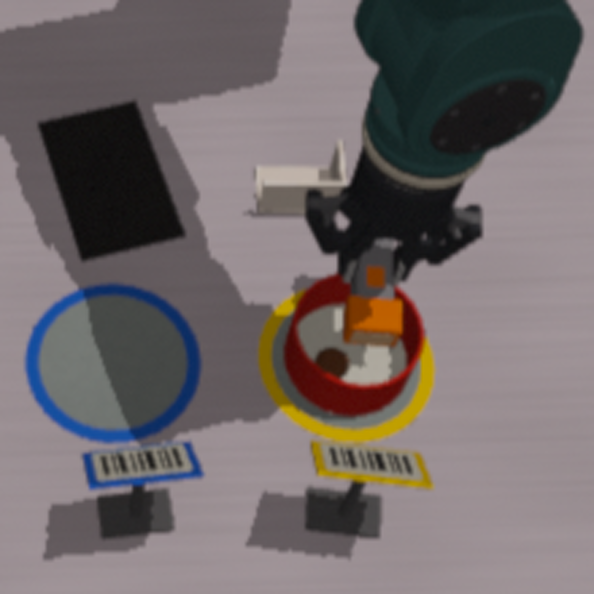

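The held scanner's orange head at (373,318) points at the barcode on the yellow sign (370,463). The window is about 98 mm from it and level to within 2 mm. I'll raise it 2 mm and hold for 2.5 s.

```bash
python3 -m jog '{"grip":[-0.6,-0.6,-0.6,-0.6,-0.6],"offset":[[0,0,0.02],[0,0,0.02],[0,0,0.02],[0,0,0.02],[0,0,0.02]],"yaw":[0,0,0,0,0]}'
python3 -m jog '{"grip":[-0.6,-0.6,-0.6,-0.6,-0.6],"offset":[[0,0,0],[0,0,0],[0,0,0],[0,0,0],[0,0,0]],"yaw":[0,0,0,0,0]}' >/dev/null
python3 -m jog '{"grip":[-0.6,-0.6,-0.6,-0.6,-0.6],"offset":[[0,0,0],[0,0,0],[0,0,0],[0,0,0],[0,0,0]],"yaw":[0,0,0,0,0]}' >/dev/null
python3 -m jog '{"grip":[-0.6,-0.6,-0.6,-0.6,-0.6],"offset":[[0,0,0],[0,0,0],[0,0,0],[0,0,0],[0,0,0]],"yaw":[0,0,0,0,0]}' >/dev/null
python3 -m jog '{"grip":[-0.6,-0.6,-0.6,-0.6,-0.6],"offset":[[0,0,0],[0,0,0],[0,0,0],[0,0,0],[0,0,0]],"yaw":[0,0,0,0,0]}' >/dev/null
python3 -m jog '{"grip":[-0.6,-0.6,-0.6,-0.6,-0.6],"offset":[[0,0,0],[0,0,0],[0,0,0],[0,0,0],[0,0,0]],"yaw":[0,0,0,0,0]}'
```

```text
time_s: 16.73
tcp_pos: [0.601, 0.2141, 0.1352]
ee_rot: [0.074, 0.997, -0.0, -0.0]
ft_force: [0.1, -0.1, -1.2]
gripper_width: 0.0292
finger_force: 40.5
time_s: 18.82
tcp_pos: [0.601, 0.214, 0.1353]
ee_rot: [0.074, 0.997, -0.0, -0.0]
ft_force: [-0.5, -0.2, -1.4]
gripper_width: 0.0294
finger_force: 40.5
```

```bash
python3 -m jog '{"grip":[-0.6,-0.6,-0.6,-0.6,-0.6],"offset":[[-0.1,-0.1,0],[-0.3,-0.3,0],[-0.5,-0.5,0],[-0.7,-0.75,0],[-0.85,-1,0]],"yaw":[0.1,0.25,0.4,0.6,0.76]}' >/dev/null
python3 -m jog '{"grip":[-0.6,-0.6,-0.6,-0.6,-0.6],"offset":[[-0.2,-0.25,0],[-0.4,-0.5,0],[-0.6,-0.75,0],[-0.8,-0.95,0],[-0.85,-1,0]],"yaw":[0,0,0,0,0]}'
python3 -m jog '{"grip":[-0.6,-0.6,-0.6,-0.6,-0.6],"offset":[[0,0,-0.15],[0,0,-0.4],[0,0,-0.65],[0,0,-0.85],[0,0,-0.95]],"yaw":[0,0,0,0,0]}'
python3 -m jog '{"grip":[-0.6,-0.6,-0.6,-0.6,-0.6],"offset":[[0,0,-0.02],[0,0,-0.04],[0,0,-0.05],[0,0,-0.05],[0,0,-0.05]],"yaw":[0,0,0,0,0]}'
```

```text
time_s: 19.65
tcp_pos: [0.4283, 0.0123, 0.1353]
ee_rot: [-0.115, 0.993, -0.0, -0.001]
ft_force: [-0.1, -0.1, -1.0]
gripper_width: 0.0291
finger_force: 40.6
time_s: 20.07
tcp_pos: [0.4304, 0.0143, 0.0385]
ee_rot: [-0.116, 0.993, 0.0, -0.001]
ft_force: [-0.4, -0.2, -0.8]
gripper_width: 0.0292
finger_force: 40.5
time_s: 20.48
tcp_pos: [0.4315, 0.014, 0.0359]
ee_rot: [-0.116, 0.993, -0.0, 0.001]
ft_force: [0.5, -0.4, -1.2]
gripper_width: 0.0294
finger_force: 40.5
```

```bash
python3 -m jog '{"grip":[-0.6,-0.6,-0.6,-0.6],"offset":[[0,0,-0.01],[0,0,-0.02],[0,0,-0.02],[0,0,-0.02]],"yaw":[0,0,0,0]}'
python3 -m jog '{"grip":[-0.6,-0.6,-0.6,-0.6],"offset":[[0,0,-0.01],[0,0,-0.01],[0,0,-0.01],[0,0,-0.01]],"yaw":[0,0,0,0]}'
```

```text
time_s: 20.82
tcp_pos: [0.431, 0.014, 0.0333]
ee_rot: [-0.116, 0.993, 0.0, 0.0]
ft_force: [-0.5, -0.6, -2.0]
gripper_width: 0.0296
finger_force: 40.5
time_s: 21.15
tcp_pos: [0.4311, 0.014, 0.0325]
ee_rot: [-0.116, 0.993, -0.0, 0.0]
ft_force: [-2.5, -0.4, 5.2]
gripper_width: 0.0292
finger_force: 41.3
```

The upward force shows the scanner has touched the mat. I'll release gently and go straight up.

```bash
python3 -m jog '{"grip":[-0.35,-0.3,-0.25,-0.2,-0.15],"offset":[[0,0,0],[0,0,0],[0,0,0],[0,0,0],[0,0,0]],"yaw":[0,0,0,0,0]}' 20
python3 -m jog '{"grip":[-0.05,0,0,0,0],"offset":[[0,0,0],[0,0,0.1],[0,0,0.3],[0,0,0.6],[0,0,1]],"yaw":[0,0,0,0,0]}'
python3 -m jog '{"grip":[0,0,0,0,0],"offset":[[-0.2,0.2,0.2],[-0.4,0.4,0.4],[-0.6,0.6,0.6],[-0.8,0.8,0.8],[-0.8,0.8,0.8]],"yaw":[0,0,0,0,0]}'
python3 - <<'E'
from h import *
np.set_printoptions(precision=4,suppress=True)
c=cap('scene')
cv2.imwrite('pics/end.png',cv2.resize(c['image'][100:340,140:480],None,fx=2.3,fy=2.3))
for n in ['scanner','scanner_window','mat','stopper','guard','knob_a']:
    for l in landmark_of(n,'scene')[:2]: print(n,round(l['p'],2),c2w(c,l['at']))
W=cloud(c); m=(W[...,2]>.026)&(W[...,2]<.05)&(np.hypot(W[...,0]-.435,W[...,1]-.014)<.09); P=W[m]
print(cv2.minAreaRect((P[:,:2]*1000).astype(np.float32)),np.percentile(P[:,2],[5,50,95]))
print(rim('scene',.6255,.21))
E
```

```text
time_s: 21.57
tcp_pos: [0.431, 0.0141, 0.0322]
ee_rot: [-0.116, 0.993, 0.0, -0.0]
ft_force: [-0.3, -0.0, 1.2]
gripper_width: 0.0364
finger_force: 0.0
time_s: 21.98
tcp_pos: [0.4296, 0.0143, 0.1321]
ee_rot: [-0.116, 0.993, 0.001, -0.002]
ft_force: [0.5, -0.6, -0.6]
gripper_width: 0.0424
finger_force: 0.0
time_s: 22.4
tcp_pos: [0.349, 0.0961, 0.2152]
ee_rot: [-0.117, 0.993, 0.0, 0.002]
ft_force: [1.0, 1.2, 0.7]
gripper_width: 0.0428
finger_force: 0.0
scanner 0.84 [ 0.4297  0.0164 -0.0014]
scanner_window 0.82 [0.4943 0.0277 0.0165]
mat 0.97 [0.4297 0.0153 0.001 ]
mat 0.58 [ 0.6219  0.0054 -0.0048]
stopper 0.55 [ 0.4373 -0.2012 -0.0051]
guard 0.58 [ 0.4474  0.1909 -0.0039]
knob_a 0.49 [0.6406 0.197  0.0066]
knob_a 0.46 [0.5978 0.2279 0.0056]
((430.5576171875, 15.295490264892578), (132.21319580078125, 42.43850326538086), 12.833829879760742) [0.0268 0.0305 0.0337]
('scene', 346, array([0.6261, 0.2105]), 'slope/h', array([-0.   ,  0.001,  0.056]))
```

View pics/end.png

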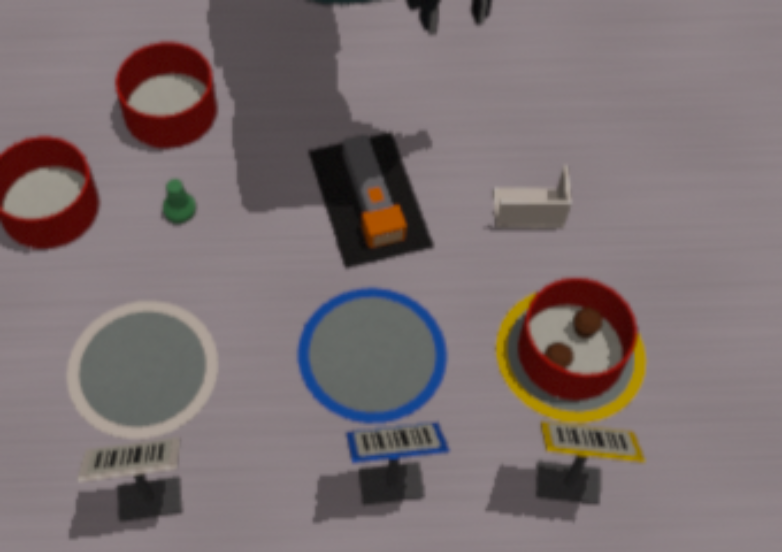

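The pot stands in the yellow ring at (577,345) with both knobs in it. The scanner lies flat and centred on the mat at (372,200), and the stopper (180,200) and guard (530,205) haven't moved. Handing in.

```bash
python3 -m jog '{"grip":[0,0,0],"offset":[[0,0,0],[0,0,0],[0,0,0]],"yaw":[0,0,0]}' | head -1
python3 -c "
from plant import job
print(job.finish_job())"
```

```text
time_s: 23.05
the job is handed in; nothing more can be done
None
```

I slid the pot into the yellow ring (about 1 mm off centre by camera, both knobs inside), held the scanner on the yellow label for over 2 s, laid it back flat on its mat, and handed the job in at about 23 s; the hand-in returned no verdict.

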